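# Run the awning-strap winder back to its stop

## Robot

A 6-joint arm with a two-finger parallel gripper is mounted at the origin on the work surface. World frame = base frame: x ahead of the robot, y to its left, z up, the work surface at z = 0. Lengths are in m, angles in degrees, forces in N, time in s.
With the tool pointing down it reaches from about 0.35 to 0.725 m from the base axis. Payload 4.3 kg.
Tool frame: the origin (TCP) lies at the very end of the fingers, on their centre line; the grasp point (between the pads) lies 19 mm behind it; z points along the fingers, y is the line along which they close (so a half turn about z gives the same grasp; the last joint's range is limited). The gripper opens to 85 mm and grips with 20 to 120 N. Pads are 22 mm wide; open, the fingers measure 114 mm over their backs; the gripper's body (76 mm by 85 mm) begins 54 mm behind the grasp point. The pads swing forward as they close: fully open they stand 13 mm farther back than shut.
Start: joints at [-80.46, 21.618, 4.641, 73.018, 0, 83.68], TCP at [0.157, -0.553, 0.231] pointing down, gripper open.
Joint ranges: [-156.06, 156.06], [-48.1, 94.91], [-58.44, 69.94], [-101.28, 121.22], [-78.64, 73.56], [-180, 180]. Speed limits (degrees/s): [147.25, 147.25, 180, 180, 180, 180].

## Interface

Orientations are given as a 3x3 rotation matrix whose columns are the frame's x, y, z axes.
In Python, from bench import manip, viewer gives the robot as it stands.
- The arm moves only by the shell command python3 -m handwheel 'ROWS' [FORCE]. ROWS is JSON, one flat list of numbers, 5 for each row, row after row: the opening, from -1 (shut) to 1 (fully open), so that 0 is half open, then the shift along the tool's x, y, z scaled (see below), then the turn about the tool's z scaled (see below). In form: [claw, dx, dy, dz, turn, claw, dx, dy, dz, turn, ...]. A call has 1 to 20 rows; each row shifts and turns the commanded pose from where the row before left it, along the tool's axes as they then stand; what a row does not reach is not made up. The controller multiplies each number of a shift by 0.04 m and each number of a turn by 0.08 rad. A row lasts 1/12 s, in which the tool goes at most 41.7 mm and 7.16 degrees, less where a joint would pass 70% of its speed; a pose out of reach is approached as far as the arm can. A call with a number of a shift or a turn outside -1 to 1 is refused whole. A call with a gripper value outside its range is refused whole. The fingers move at their own pace and stop on an object; FORCE is the grip in N (left out, the last holds). Time passes only in rows, so rows that do not move let the fingers close. It gives the time, the measured TCP pose, the force, the opening and the grip force at its end, in the units of the state.
- manip.read_state(): the state, without advancing time (a new reading comes with each control period).
- viewer.capture(name): name is "side" or "top"; returns the picture (480x640x3 uint8, red, green, blue); there is no depth.
- viewer.camera_model(name): a dict with "fx", "fy", "cx", "cy" (pixels), "xyz" and "rotation" of the camera in the world. Camera axes: x right, y down, z forward; pixel columns grow to the right and rows downward; lengths in m; the calibration is good to about 2 mm. A picture is of the moment at which its call begins. camera_model takes no time and is no camera call.
- manip.finish_job(): hands the job in; it is judged then, once.
Trained networks look in the newest picture that a camera, given by its name, has taken for a name from the list of things; names that differ only in an ending like _2 or _b are one class to them, and where a whole thing is asked for, a point or a joint stands for the part that bears it (a point fixed in the world has none). Each returns a list of dicts, best first, with "conf" (0 to 1); they miss things now and then, are a little off and sometimes report something else, mostly with a low value. They report only what shows in the picture. A call takes as long as a camera call.
- viewer.search_frame(thing, camera): "point" ([column, row] in pixels, amid what is visible of it).
- viewer.trace(thing, camera): "pixels" (480x640 bool, what is visible of it) and "point" ([column, row] in pixels, amid what is visible of it).
- viewer.tip_of(thing, camera): "point" ([column, row] in pixels: a listed point, or the origin of a listed thing).
The state is a dict: "clock": time; "q": joint angles; "dq": joint speeds; "joint_efforts": joint torques, N m; "tcp_pos": TCP position; "eef_rot": TCP orientation; "force": force on the tool from outside, world axes, zero at the start; "moment": the same for the moment, N m; "opening": finger opening in m; "finger_force": force on a finger pad.
Only numpy, scipy, OpenCV 4.12 (cv2) and the standard library are available. Lean on these libraries where they do the work, as an engineer would, in place of code of your own. Each camera call takes 0.05 s, during which the arm holds its last target. There are 200 camera calls.

## Task

The awning strap has been taken off the hand winder on the stall bench. Lift the pawl well clear of the ratchet teeth, crank the spool backward (clockwise seen from above) until its crank arm bears firmly on the rubber tip of the stop screw, without forcing it, then let go, leaving it resting there, and swing the pawl fully down again between the teeth so the spool is held, and take the hand away. Never force the spool against the pawl, and leave the goods on the bench as they are.

Things in the scene. Friction and masses are not known exactly. Their poses are not given: they have to be found in the camera images.
- winder: The winder's dark wooden base board, 340 x 290 mm, 18 mm thick, fixed to the bench (place and yaw vary). Origin: on the bench right under the spool's upright axis. z up; seen from the axis the pawl lies on the board's +y side with its hinge toward +x, and the stop post on the -x side. The board's long side runs along x.
- axis (a point): Point on the spool's axis, 70 mm above the bench, level with the top face of the ratchet flange (radius 62 mm) of the flat-lying aluminium spool; its axes are those of the board. The flange carries 6 ratchet teeth, 12 mm high (tops 82 mm above the bench), at radius 44 to 62 mm. The hub nut, radius 14 mm, also ends at 82 mm.
- spool (a joint): Turn of the spool, rad; grows backward = clockwise from above. At 0 the crank arm points 45.3 degrees clockwise of the board's x axis. It starts within 0.2 of 0 and meets the stop at about 2.1 (1.85 to 2.35, by the set screw). With the pawl down it goes back at most 0.55. It stays where it is left; to move it takes 0.2 N m, 2.5 N at the crank knob.
- knob_mid (a point): Crank knob: an upright wooden knob 24 mm thick, from 74 to 120 mm above the bench, that spins freely on its pin, so a hand holding it need not turn. It stands at the end of the crank arm, 85 mm from the spool's axis. This point is on the knob's centre line, 101 mm above the bench; it is fixed to the spool.
- crank_bump (a point): Point on the middle line of the crank arm (flat steel bar 20 mm wide, 60 to 70 mm above the bench), 74 mm from the spool's axis: here the arm's side meets the rubber tip. The tip is hard: the arm stops within a millimetre or two. Bearing firmly means 6 N or more on the tip for a third of a second; over 25 N is forcing it. Turning the free spool takes 2.5 N at the knob besides.
- stop: Stop: steel bracket on the board, fixed, 22 mm wide, top 78 mm above the bench; its -y face is 28 mm toward the board's +y from the point 74 mm to the -x of the spool's axis. Origin: foot of that face, 18 mm above the bench. A rubber-tipped set screw (ball tip, 18 mm thick, 65 mm above the bench) stands out of it toward -y to meet the crank arm; how far, 21 to 53 mm, differs and is not measured.
- pawl (a joint): Lift of the pawl, rad: 0 fully down between the teeth, 1.0 the end of its swing. The hinge is stiff (0.12 N m, about 2 N at the ball): the pawl stays at any angle where it is left and never falls by itself. From 0.2 it is clear of the teeth.
- pawl_hinge (a point): The pawl's level hinge axis, along the board's y, 80 mm above the bench; from the spool's axis 85 mm along x and 53 mm along y. Cheeks up to 87 mm above the bench carry it. The pawl is a steel bar 12 mm wide that runs 85 mm toward -x from the hinge, over the flange, its tip hanging down among the teeth; when down the bar's top is 93 mm above the bench.
- pawl_ball (a point): Middle of the pawl's black ball handle, 18 mm thick, on a stud over the bar: 60 mm from the hinge toward the board's -x and 34 mm above the hinge when the pawl is down (114 mm above the bench). It swings up and toward +x about the hinge. Fingers pinching it along the board's y let it roll between them as it swings.
- brown_bottle: Bystander: small brown bottle, 34 mm thick, 75 mm tall, standing on the board's -x +y corner. Origin: centre of its underside.
- bark_stick: Bystander: stick of bark 75 x 24 x 18 mm on the board's +x -y corner. Origin: centre of its underside.
- bangle: Bystander: copper bangle 66 mm across, 8 mm high, lying on the board's -x -y corner. Origin: centre of its underside.
- tall_bottle: Bystander: clear bottle, 64 mm thick, 210 mm tall, on the bench to the left. Origin: centre of its underside.
- herb_jar: Bystander: jar, 76 mm thick, 100 mm tall, on the bench to the right. Origin: centre of its underside.
- mallet: Bystander: hammer lying on the bench to the left. Origin: its underside.

How it is judged (in metres and radians):
On the way, in this order (a step that is already met when the one before it is completed fails the run):
1. the pawl is lifted well clear of the teeth (over 0.35 rad) (value of joint pawl above 0.35 rad), for 0.2 s.
2. with the pawl still up, the crank arm bears on the stop with over 5 N (contact force between spool and stop above 5 N and value of joint pawl above 0.25 rad), for 0.25 s.
At the end, for the whole second after the job is handed in: The pawl is fully down between the teeth (within 0.08 rad), the crank arm still rests against the rubber tip of the stop (still touching, over 0.3 N), nothing moves and the hand is away (value of joint pawl below 0.08 rad and contact force between spool and stop above 0.3 N and velocity of joint spool between -0.05 and 0.05 rad/s and velocity of joint pawl between -0.05 and 0.05 rad/s).
It fails at once if the spool is forced against the pawl (over 30 N between them) (contact force between spool and pawl above 30 N).
It fails at once if the crank arm is forced onto the stop (over 25 N) (contact force between spool and stop above 25 N).
It fails at once if a bystander is shifted by more than 25 mm (distance of any of brown_bottle, bark_stick, bangle, tall_bottle, herb_jar, mallet from where it was at the start of the episode above 0.025 m).
It also fails if it takes over 72 s, if anything falls off the work surface, if the arm or the gripper's body presses on something with over 40 N, if the wrist force passes 120 N, or if a joint passes its speed limit or range.

## Working session

There is one attempt and no reset: what is moved stays moved. The work goes in short steps, Python scripts to look and compute and a shell command to move; the robot and the scene stay as the last step left them, time stands still between calls to the robot, and variables do not carry over. Pictures are saved under pics/ and viewed, at most 10 in all, crops included, and the job is handed in when it is done.

```bash
mkdir -p pics; cat > h.py <<'E'
import numpy as np, cv2
from bench import manip, viewer
def ray(cam,p):
    m=viewer.camera_model(cam); R=np.array(m["rotation"]); 
    d=R@np.array([(p[0]-m["cx"])/m["fx"],(p[1]-m["cy"])/m["fy"],1]); return np.array(m["xyz"]),d
def atz(cam,p,z):
    o,d=ray(cam,p); return o+d*(z-o[2])/d[2]
def proj(cam,X):
    m=viewer.camera_model(cam); c=np.array(m["rotation"]).T@(np.array(X)-m["xyz"]); return np.array([m["fx"]*c[0]/c[2]+m["cx"],m["fy"]*c[1]/c[2]+m["cy"]])
def tri(pa,pb,ca="top",cb="side"):
    o1,d1=ray(ca,pa);o2,d2=ray(cb,pb);A=np.stack([d1,-d2],1);s=np.linalg.lstsq(A,o2-o1,rcond=None)[0]
    a=o1+d1*s[0];b=o2+d2*s[1];return (a+b)/2,np.linalg.norm(a-b)
def save(cam,name):
    im=viewer.capture(cam); cv2.imwrite(f"pics/{name}.png",cv2.cvtColor(np.asarray(im),cv2.COLOR_RGB2BGR)); return im
E
python3 - <<'E'
from h import *
np.set_printoptions(precision=4,suppress=True)
for c in ("top","side"): save(c,c+"0"); print(c,viewer.camera_model(c))
Z=dict(axis=.07,knob_mid=.101,crank_bump=.065,stop=.018,pawl_hinge=.08,pawl_ball=.114,winder=0,brown_bottle=.018,bark_stick=.018,bangle=.018,tall_bottle=0,herb_jar=0,mallet=0)
for t,z in Z.items():
    P={}
    for c in ("top","side"):
        r=viewer.tip_of(t,c)
        if r: P[c]=r[0]["point"]; print(t,c,np.array(P[c]),round(r[0]["conf"],2),atz(c,P[c],z))
    if len(P)==2: print("   tri",*tri(P["top"],P["side"]))
s=manip.read_state(); print(s["clock"],s["tcp_pos"],np.array(s["eef_rot"]),s["opening"])
E
```

```text
top {'fx': 486.57382814930986, 'fy': 486.57382814930986, 'cx': 332.0228339085097, 'cy': 243.0041152569282, 'xyz': array([0.3489, 0.0409, 1.2093]), 'rotation': array([[-0.0143, -0.9845,  0.175 ],
       [-0.9999,  0.0148,  0.0016],
       [-0.0042, -0.1749, -0.9846]])}
side {'fx': 500.6495014158255, 'fy': 500.6495014158255, 'cx': 317.9677860023775, 'cy': 239.02754149744527, 'xyz': array([0.3298, 0.7989, 0.936 ]), 'rotation': array([[-0.9699, -0.1802,  0.1636],
       [-0.2433,  0.7005, -0.6709],
       [ 0.0063, -0.6905, -0.7233]])}
axis top [351.3 253.8] 0.73 [ 0.5248 -0.0025  0.07  ]
axis side [320.7 239.1] 0.73 [ 0.5193 -0.0057  0.07  ]
   tri [ 0.5214 -0.0026  0.0736] 0.0055960891533744055
knob_mid top [373.8 215.8] 0.57 [ 0.609  -0.0558  0.101 ]
knob_mid side [294.2 211.3] 0.88 [ 0.5974 -0.0516  0.101 ]
   tri [ 0.6044 -0.0566  0.0969] 0.010861567946899726
crank_bump top [368.4 223.5] 0.71 [ 0.5986 -0.0454  0.065 ]
crank_bump side [294.4 222.5] 0.7 [ 0.5973 -0.0494  0.065 ]
   tri [ 0.5968 -0.0451  0.0695] 0.0016767276360132271
stop top [345.6 284.6] 0.82 [0.4567 0.0111 0.018 ]
s
[... 1042 characters left out ...]
1157  0.018 ]
   tri [ 0.4157 -0.1234  0.0103] 0.009799551052405573
tall_bottle top [185.8 244.1] 0.83 [0.5666 0.4123 0.    ]
tall_bottle side [246.5 408.4] 0.92 [0.5654 0.4088 0.    ]
   tri [0.565  0.4108 0.0046] 0.0014818951850240137
herb_jar top [514.9 241.6] 0.61 [ 0.5605 -0.4183  0.    ]
herb_jar side [341.9 156.1] 0.55 [ 0.556  -0.4292  0.    ]
   tri [ 0.5558 -0.4138  0.012 ] 0.005189663182781649
mallet top [158.6 348.9] 0.89 [0.3085 0.4686 0.    ]
mallet side [366.8 476.2] 0.91 [0.3152 0.4755 0.    ]
   tri [ 0.3116  0.4721 -0.0095] 0.006938459735643386
1.4 [ 0.1572 -0.5531  0.2313] [[ 0.9619  0.2733 -0.    ]
 [ 0.2733 -0.9619 -0.0001]
 [-0.0001  0.0001 -1.    ]] 0.08557329488364823
```

View pics/top0.png

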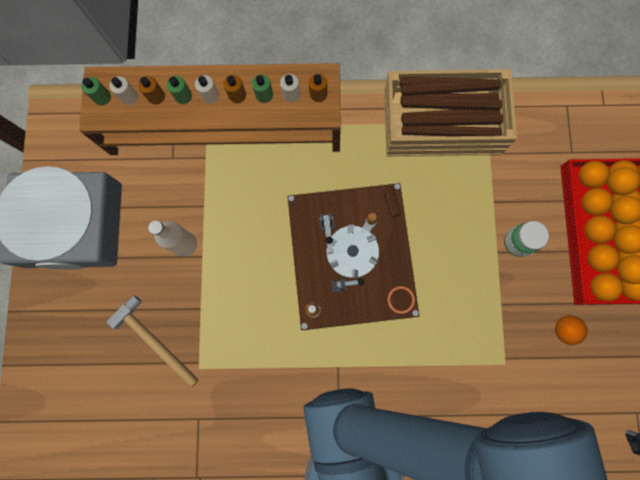

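View pics/side0.png

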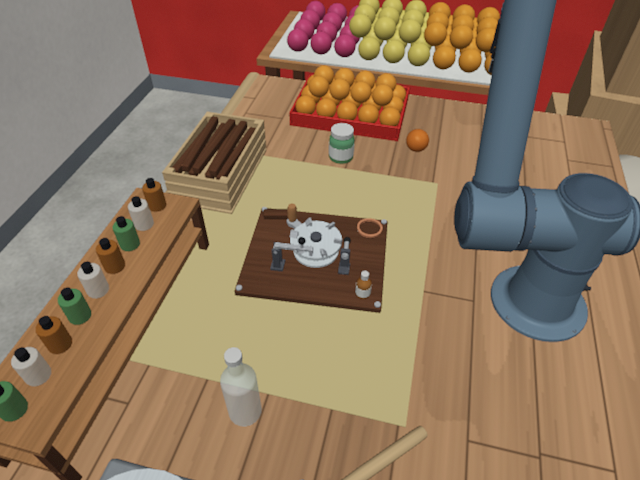

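The top view shows the spool near pixel (352,250), the knob at (373,216), the pawl ball at (329,240) and the stop at (345,285). The board yaw is about 7°. The side view agrees with this. Next I'll fit the winder pose to all the points.

```bash
cat > fit.py <<'E'
from h import *
from scipy.optimize import least_squares
np.set_printoptions(precision=4,suppress=True)
def brd(v,p): c,s=np.cos(v[2]),np.sin(v[2]); return np.array([v[0]+c*p[0]-s*p[1],v[1]+s*p[0]+c*p[1],p[2]])
def model(v):
    a=-np.deg2rad(45.3)-v[3]
    return {"axis":(0,0,.07),"winder":(0,0,0),"stop":(-.074,.028,.018),"pawl_hinge":(.085,.053,.08),
    "pawl_ball":(.085+.069*np.cos(2.626-v[4]),.053,.08+.069*np.sin(2.626-v[4])),"knob_mid":(.085*np.cos(a),.085*np.sin(a),.101),"crank_bump":(.074*np.cos(a),.074*np.sin(a),.065)}
def fit(cap=True):
    obs=[]
    for c in ("top","side"):
        if cap: viewer.capture(c)
        for t in model([0]*5):
            r=viewer.tip_of(t,c)
            if r and r[0]["conf"]>.3: obs.append((c,t,r[0]["point"]))
    f=lambda v:np.concatenate([proj(c,brd(v,model(v)[t]))-p for c,t,p in obs])
    r=least_squares(f,[.523,-.003,.12,0,0.],loss="soft_l1",f_scale=2)
    return r.x,[(c,t,(proj(c,brd(r.x,model(r.x)[t]))-p).round(1)) for c,t,p in obs]
E
python3 - <<'E'
from fit import *
v,res=fit(); print(v); [print(*r) for r in res]
for t,p in model(v).items(): print(t,brd(v,p))
m=viewer.trace("winder","top")[0]["pixels"].astype(np.uint8)
b=cv2.boxPoints(cv2.minAreaRect(np.argwhere(m)[:,::-1].astype(np.float32)))
B=np.array([atz("top",p,.018) for p in b]); print(B); d=np.diff(np.vstack([B,B[:1]]),axis=0); print(np.rad2deg(np.arctan2(d[:,1],d[:,0])),np.linalg.norm(d,axis=1))
print(manip.read_state()["clock"])
E
```

```text
[ 0.5306 -0.0062  0.1436 -0.119   0.0388]
top axis [ 2.5 -2.6]
top winder [-0.8  1.4]
top stop [ 1.3 -0.3]
top pawl_hinge [0.8 0.5]
top pawl_ball [-2.5 -0.7]
top knob_mid [-1.4  3.1]
top crank_bump [1.6 0.7]
side axis [-2.3 -1.1]
side winder [-1.2 -4.1]
side stop [-2.8  2.2]
side pawl_hinge [ 0.8 -0.1]
side pawl_ball [ 1.7 -0.2]
side knob_mid [0.6 3.4]
side crank_bump [-0.2  1.6]
axis [ 0.5306 -0.0062  0.07  ]
winder [ 0.5306 -0.0062  0.    ]
stop [0.4533 0.0109 0.018 ]
pawl_hinge [0.6071 0.0585 0.08  ]
pawl_ball [0.549  0.0501 0.1163]
knob_mid [ 0.604 -0.049  0.101]
crank_bump [ 0.5945 -0.0435  0.065 ]
[[ 0.6837  0.1581  0.018 ]
 [ 0.7149 -0.1424  0.018 ]
 [ 0.3756 -0.1664  0.018 ]
 [ 0.3472  0.1198  0.018 ]]
[ -84.0757 -175.9546   95.665     6.4909] [0.3021 0.3401 0.2876 0.3386]
2.25
```

```bash
python3 -m handwheel '[-0.2,0,0,0,-1,-0.2,0,0,0,-1,-0.2,0,0,0,-1,-0.2,0,0,0,-1,-0.2,0,0,0,-1,-0.2,0,0,0,-1,-0.2,0,0,0,-1,-0.2,0,0,0,-1,-0.2,0,0,0,-1,-0.2,0,0,0,-1,-0.2,0,0,0,-1,-0.2,0,0,0,-1,-0.2,0,0,0,-1,-0.2,0,0,0,-1,-0.2,0,0,0,-1,-0.2,0,0,0,-1,-0.2,0,0,0,-1,-0.2,0,0,0,-1,-0.2,0,0,0,-1]'
python3 -m handwheel '[-0.2,0,0,0,-1,-0.2,0,0,0,-1,-0.2,0,0,0,-1,-0.2,0,0,0,-1,-0.2,0,0,0,-1,-0.2,0,0,0,-1,-0.2,0,0,0,-1,-0.2,0,0,0,-1,-0.2,0,0,0,-1,-0.2,0,0,0,-1,-0.2,0,0,0,-1,-0.2,0,0,0,-1,-0.2,0,0,0,-1,-0.2,0,0,0,-1,-0.2,0,0,0,-1,-0.2,0,0,0,-1,-0.2,0,0,0,-1,-0.2,0,0,0,-1,-0.2,0,0,0,-0.35]'
cat > go.py <<'E'
import sys
from h import *
s=manip.read_state(); R=np.array(s["eef_rot"]); t=np.array([float(a) for a in sys.argv[1:4]])
print("units tool xyz",(R.T@(t-s["tcp_pos"])/.04).round(3),"yaw tool x",np.rad2deg(np.arctan2(R[1,0],R[0,0])).round(2),"q",np.array(s["q"]).round(1))
E
python3 go.py 0.549 0.049 0.231
```

```text
clock: 3.83
tcp_pos: [0.1571, -0.5531, 0.2313]
eef_rot: [[-0.228, 0.974, -0.0], [0.974, 0.228, -0.0], [-0.0, -0.0, -1.0]]
force: [0.8, -0.7, 0.4]
opening: 0.0342
finger_force: 0.0
clock: 5.42
tcp_pos: [0.1571, -0.5531, 0.2313]
eef_rot: [[-0.992, -0.126, -0.0], [-0.126, 0.992, -0.0], [0.0, -0.0, -1.0]]
force: [-0.2, 0.2, -1.0]
opening: 0.0343
finger_force: 0.0
units tool xyz [-1.1615e+01  1.3700e+01  7.0000e-03] yaw tool x -172.76 q [-80.5  21.6   4.6  73.   -0.  -87.7]
```

```bash
python3 -m handwheel '[-0.2,-0.58,0.685,0,0,-0.2,-0.58,0.685,0,0,-0.2,-0.58,0.685,0,0,-0.2,-0.58,0.685,0,0,-0.2,-0.58,0.685,0,0,-0.2,-0.58,0.685,0,0,-0.2,-0.58,0.685,0,0,-0.2,-0.58,0.685,0,0,-0.2,-0.58,0.685,0,0,-0.2,-0.58,0.685,0,0,-0.2,-0.58,0.685,0,0,-0.2,-0.58,0.685,0,0,-0.2,-0.58,0.685,0,0,-0.2,-0.58,0.685,0,0,-0.2,-0.58,0.685,0,0,-0.2,-0.58,0.685,0,0,-0.2,-0.58,0.685,0,0,-0.2,-0.58,0.685,0,0,-0.2,-0.58,0.685,0,0,-0.2,-0.58,0.685,0,0]'
python3 -m handwheel '[-0.2,0,0,0.6,0,-0.2,0,0,0.6,0,-0.2,0,0,0.6,0,-0.2,0,0,0,0,-0.2,0,0,0,0]'
python3 go.py 0.549 0.049 0.095
python3 - <<'E'
from h import *
s=manip.read_state();R=np.array(s["eef_rot"]);T=np.array(s["tcp_pos"])
for c in("side","top"):
    im=save(c,c+"1"); r=viewer.tip_of("pawl_ball",c); print(c,[(np.round(x["point"],1),round(x["conf"],2)) for x in r],"tcp",proj(c,T).round(1),"beneath",proj(c,[T[0],T[1],.114]).round(1))
    x0,y0=((200,160) if c=="side" else (250,140)); cv2.imwrite(f"pics/c_{c}1.png",cv2.resize(cv2.cvtColor(np.asarray(im),cv2.COLOR_RGB2BGR)[y0:y0+150,x0:x0+200],None,fx=4,fy=4,interpolation=cv2.INTER_CUBIC))
E
```

```text
clock: 7.08
tcp_pos: [0.551, 0.0495, 0.2314]
eef_rot: [[-0.992, -0.123, 0.0], [-0.123, 0.992, -0.0], [-0.0, -0.0, -1.0]]
force: [0.3, -0.9, 0.2]
opening: 0.0343
finger_force: 0.0
clock: 7.5
tcp_pos: [0.5488, 0.0478, 0.1583]
eef_rot: [[-0.992, -0.123, -0.004], [-0.123, 0.992, -0.0], [0.004, 0.0, -1.0]]
force: [-0.4, 0.2, -0.1]
opening: 0.0342
finger_force: 0.0
units tool xyz [-0.013  0.029  1.583] yaw tool x -172.94 q [-1.6 20.8 -7.5 61.9 -0.  -8.7]
side [(array([301.6, 239.3]), 0.55)] tcp [302.3 226. ] beneath [302.6 239.9]
top [] tcp [329.6 237.2] beneath [329.7 240.8]
```

View pics/c_side1.png

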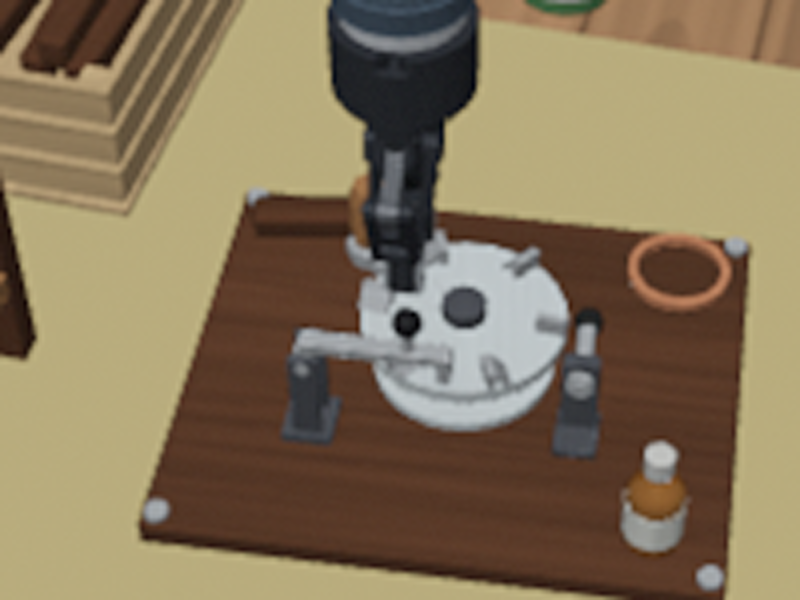

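The ball sits at about (301.6,239.3) in the side view, right under the fingers, where the projection gives (302.6,239.9). I'll lower the gripper and pinch it.

```bash
python3 -m handwheel '[-0.2,0,0,0.4,0,-0.2,0,0,0.4,0,-0.2,0,0,0.4,0,-0.2,0,0,0.38,0,-0.2,0,0,0,0,-0.2,0,0,0,0]'
python3 -m handwheel '[-1,0,0,0,0,-1,0,0,0,0,-1,0,0,0,0,-1,0,0,0,0,-1,0,0,0,0,-1,0,0,0,0,-1,0,0,0,0]' 25
```

```text
clock: 8.2
tcp_pos: [0.5503, 0.0476, 0.0967]
eef_rot: [[-0.992, -0.123, 0.0], [-0.123, 0.992, -0.0], [-0.0, -0.0, -1.0]]
force: [0.9, -0.5, 1.2]
opening: 0.0341
finger_force: 0.0
clock: 8.78
tcp_pos: [0.551, 0.0502, 0.0979]
eef_rot: [[-0.992, -0.124, 0.002], [-0.124, 0.992, 0.005], [-0.003, 0.005, -1.0]]
force: [-1.6, 6.7, 1.4]
opening: 0.0161
finger_force: 24.3
```

```bash
python3 -m handwheel '[-1,-0.07,0,-0.11,0,-1,-0.07,0,-0.11,0,-1,-0.087,0,-0.095,0,-1,-0.087,0,-0.095,0,-1,-0.1,0,-0.08,0,-1,-0.1,0,-0.08,0,-1,-0.11,0,-0.067,0,-1,-0.11,0,-0.067,0,-1,-0.16,0,-0.07,0,-1,0,0,0,0,-1,0,0,0,0,-1,0,0,0,0,-1,0,0,0,0]'
python3 - <<'E'
from fit import *
save("side","side2"); viewer.capture("top")
for c in("side","top"): print(c,[(np.round(x["point"],1),round(x["conf"],2)) for x in viewer.tip_of("pawl_ball",c)])
s=manip.read_state();T=s["tcp_pos"];print(proj("side",T+np.array([0,0,.019])),s["force"],s["finger_force"],s["opening"])
im=cv2.imread("pics/side2.png")[160:310,200:400]; cv2.imwrite("pics/c2.png",cv2.resize(im,None,fx=4,fy=4,interpolation=2))
E
```

```text
clock: 9.87
tcp_pos: [0.5861, 0.0539, 0.1282]
eef_rot: [[-0.992, -0.124, 0.001], [-0.124, 0.992, 0.004], [-0.002, 0.003, -1.0]]
force: [-1.3, 5.3, -1.2]
opening: 0.016
finger_force: 25.0
side [(array([288.6, 231.4]), 0.57)]
top []
[285.428  228.4668] [-1.0068  6.1858 -1.4921] 24.951444268226624 0.015742042623795686
```

View pics/c2.png

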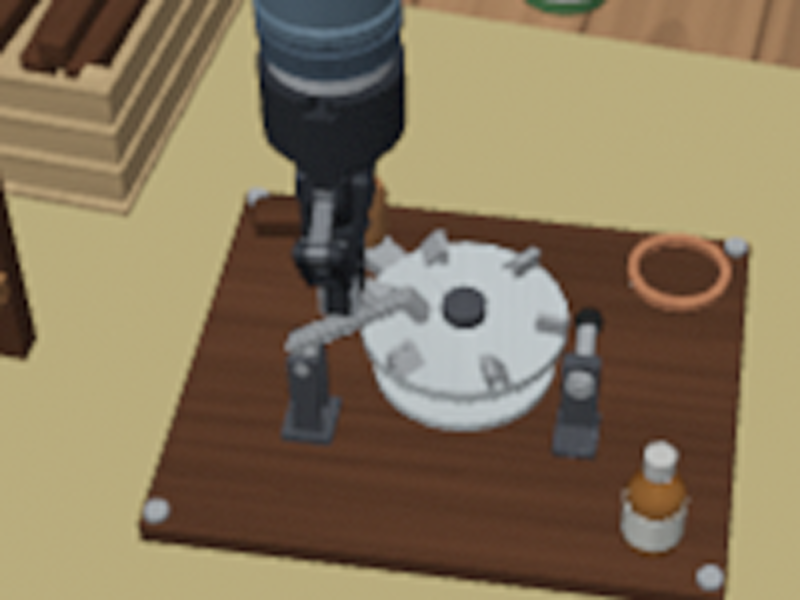

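The pawl is up about 0.65 rad, with its tip well above the teeth. I'll release it and move toward the knob.

```bash
python3 -m handwheel '[-0.2,0,0,0,0,-0.2,0,0,0,0,-0.2,0,0,0,0,-0.2,0,0,0,0,-0.2,0,0,-0.4,0,0,0,0,-0.6,0,0,0,0,-0.6,0,0,0,0,-0.6,0,0,0,0,0,0,0,0,0,0,0]'
python3 go.py 0.60 -0.15 0.22
python3 - <<'E'
from fit import *
v,res=fit(); print(v); [print(*r) for r in res]
for t,p in model(v).items(): print(t,brd(v,p))
E
```

```text
clock: 10.9
tcp_pos: [0.5873, 0.0518, 0.217]
eef_rot: [[-0.992, -0.123, 0.004], [-0.123, 0.992, -0.0], [-0.004, -0.001, -1.0]]
force: [0.2, -0.4, -0.8]
opening: 0.043
finger_force: 0.0
units tool xyz [ 0.303 -5.047 -0.071] yaw tool x -172.96 q [-1.1 23.3  5.1 71.5 -0.  -8.2]
[ 0.5314 -0.0088  0.1052 -0.1576  0.6551]
top axis [ 1.4 -2.4]
top winder [ 0.9 -1.3]
top stop [-21.7  63.6]
top knob_mid [1.  2.9]
top crank_bump [1.8 0.8]
side axis [-2.  -3.4]
side winder [0.3 1.4]
side stop [-0.1 -0.9]
side pawl_hinge [ 2.2 -0.1]
side pawl_ball [-0.3  0.9]
side knob_mid [-1.2  2.1]
side crank_bump [-1.7  2.9]
axis [ 0.5314 -0.0088  0.07  ]
winder [ 0.5314 -0.0088  0.    ]
stop [0.4549 0.0113 0.018 ]
pawl_hinge [0.6104 0.0528 0.08  ]
pawl_ball [0.5837 0.05   0.1436]
knob_mid [ 0.6049 -0.0516  0.101 ]
crank_bump [ 0.5954 -0.0461  0.065 ]
```

```bash
python3 go.py 0.604 -0.053 0.15
python3 -m handwheel '[0,-0.02,-0.68,0,0,0,-0.02,-0.68,0,0,0,-0.02,-0.68,0,0,0,-0.02,-0.61,0,0,0,0,0,0.5,0,0,0,0,0.5,0,0,0,0,0.5,0,0,0,0,0,0,0,0,0,0,0]'
python3 - <<'E'
from h import *
s=manip.read_state();R=np.array(s["eef_rot"]);T=np.array(s["tcp_pos"])
c="side"; im=save(c,c+"3"); print([(np.round(x["point"],1),round(x["conf"],2)) for x in viewer.tip_of("knob_mid",c)],"tcp",proj(c,T).round(1),"beneath",proj(c,[T[0],T[1],.101]).round(1))
viewer.capture("top");print([(np.round(x["point"],1),round(x["conf"],2)) for x in viewer.tip_of("knob_mid","top")],proj("top",[T[0],T[1],.101]).round(1))
im=cv2.imread("pics/side3.png")[160:310,200:400]; cv2.imwrite("pics/c3.png",cv2.resize(im,None,fx=4,fy=4,interpolation=2))
E
python3 go.py 0.604 -0.053 0.083
```

```text
units tool xyz [-0.128 -2.664  1.627] yaw tool x -172.94 q [-1.1 23.4  4.9 71.5 -0.  -8.2]
clock: 12.45
tcp_pos: [0.6008, -0.0525, 0.1542]
eef_rot: [[-0.992, -0.123, -0.003], [-0.123, 0.992, 0.0], [0.003, 0.001, -1.0]]
force: [-0.7, 0.4, 0.8]
opening: 0.0428
finger_force: 0.0
[(array([293.7, 213. ]), 0.64)] tcp [292.3 194.4] beneath [293.  210.8]
[] [372.5 219.2]
units tool xyz [-0.015 -0.007  1.846] yaw tool x -172.93 q [-11.   26.6   1.2  64.4  -0.  -18.1]
```

View pics/c3.png

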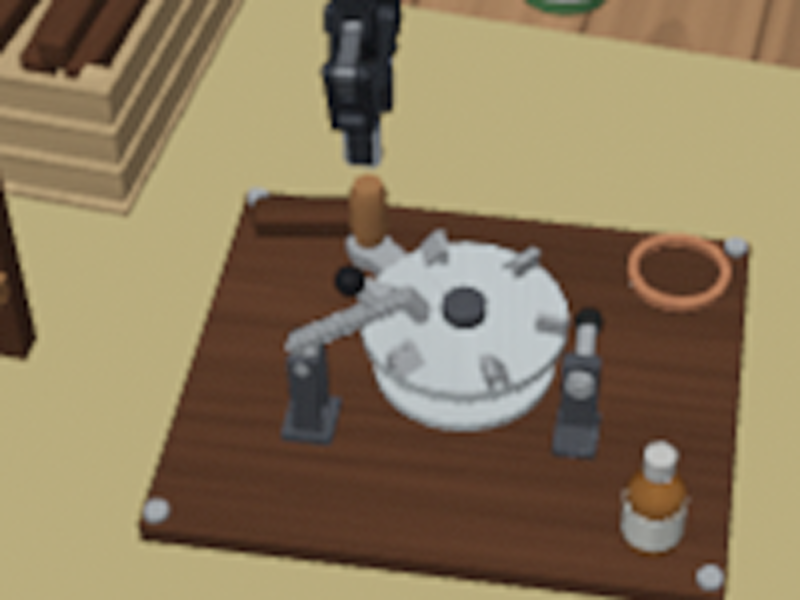

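The knob is centred right under the fingers, at about (293.7,213) in the full picture. I'll lower and grip it.

```bash
python3 -m handwheel '[0,0,0,0.35,0,0,0,0,0.35,0,0,0,0,0.35,0,0,0,0,0.35,0,0,0,0,0.3,0,0,0,0,0,0,0,0,0,0,0]'
python3 -m handwheel '[-1,0,0,0,0,-1,0,0,0,0,-1,0,0,0,0,-1,0,0,0,0,-1,0,0,0,0,-1,0,0,0,0,-1,0,0,0,0]' 25
```

```text
clock: 13.23
tcp_pos: [0.6021, -0.0526, 0.0876]
eef_rot: [[-0.992, -0.123, 0.0], [-0.123, 0.992, -0.0], [-0.0, -0.0, -1.0]]
force: [-0.0, -0.3, 0.2]
opening: 0.0427
finger_force: 0.0
clock: 13.82
tcp_pos: [0.6031, -0.0524, 0.0888]
eef_rot: [[-0.992, -0.123, 0.003], [-0.123, 0.992, 0.0], [-0.003, 0.0, -1.0]]
force: [-1.2, 2.2, 6.2]
opening: 0.022
finger_force: 25.3
```

```bash
cat > arc.py <<'E'
import sys
from h import *
ax,ay,a0,a1,st=map(float,sys.argv[1:6])
s=manip.read_state(); R=np.array(s["eef_rot"])
a=np.deg2rad(np.arange(a0,a1-.01,-st)); P=np.c_[ax+.085*np.cos(a),ay+.085*np.sin(a),0*a]
print((np.diff(P,axis=0)@R/.04).round(2)[:,:2].tolist()); print(P[-1])
E
python3 arc.py 0.5306 -0.008 -31.6 -111.6 5
```

```text
[[0.12, -0.14], [0.13, -0.13], [0.14, -0.12], [0.15, -0.1], [0.16, -0.09], [0.17, -0.07], [0.18, -0.06], [0.18, -0.04], [0.18, -0.03], [0.18, -0.01], [0.19, 0.0], [0.18, 0.02], [0.18, 0.04], [0.18, 0.05], [0.17, 0.07], [0.17, 0.08]]
[ 0.49930941 -0.087031   -0.        ]
```

```bash
python3 -m handwheel '[-1,0.12,-0.14,0,0,-1,0.13,-0.13,0,0,-1,0.14,-0.12,0,0,-1,0.15,-0.1,0,0,-1,0.16,-0.09,0,0,-1,0.17,-0.07,0,0,-1,0.18,-0.06,0,0,-1,0.18,-0.04,0,0,-1,0,0,0,0,-1,0,0,0,0]'
python3 -m handwheel '[-1,0.18,-0.03,0,0,-1,0.18,-0.01,0,0,-1,0.19,0,0,0,-1,0.18,0.02,0,0,-1,0.18,0.04,0,0,-1,0.18,0.05,0,0,-1,0.17,0.07,0,0,-1,0.17,0.08,0,0,-1,0,0,0,0,-1,0,0,0,0]'
python3 arc.py 0.5306 -0.008 -111.6 -161.6 2.5
```

```text
clock: 14.65
tcp_pos: [0.5564, -0.0865, 0.0887]
eef_rot: [[-0.992, -0.124, 0.001], [-0.124, 0.992, 0.004], [-0.001, 0.004, -1.0]]
force: [-3.7, 7.1, 10.3]
opening: 0.0221
finger_force: 25.8
clock: 15.48
tcp_pos: [0.5009, -0.0838, 0.0887]
eef_rot: [[-0.992, -0.125, 0.005], [-0.125, 0.992, 0.006], [-0.006, 0.006, -1.0]]
force: [1.9, 10.9, 7.1]
opening: 0.0226
finger_force: 25.5
[[0.08, 0.05], [0.08, 0.05], [0.08, 0.05], [0.07, 0.06], [0.07, 0.06], [0.07, 0.06], [0.07, 0.07], [0.06, 0.07], [0.06, 0.07], [0.06, 0.07], [0.05, 0.08], [0.05, 0.08], [0.05, 0.08], [0.04, 0.08], [0.04, 0.08], [0.04, 0.09], [0.03, 0.09], [0.03, 0.09], [0.02, 0.09], [0.02, 0.09]]
[ 0.44994554 -0.03483017 -0.        ]
```

```bash
python3 -m handwheel '[-1,0.08,0.07,0,0,-1,0.08,0.07,0,0,-1,0.08,0.07,0,0,-1,0.07,0.06,0,0,-1,0.07,0.06,0,0,-1,0.07,0.06,0,0,-1,0.07,0.07,0,0,-1,0.06,0.07,0,0,-1,0.06,0.07,0,0,-1,0.06,0.07,0,0,-1,0,0,0,0,-1,0,0,0,0,-1,0,0,0,0,-1,0,0,0,0]'
python3 arc.py 0.5326 -0.005 -138 -174 2
```

```text
clock: 16.65
tcp_pos: [0.471, -0.0633, 0.0888]
eef_rot: [[-0.992, -0.123, 0.006], [-0.123, 0.992, 0.001], [-0.006, 0.0, -1.0]]
force: [3.6, 4.3, 4.0]
opening: 0.0222
finger_force: 25.2
[[0.04, 0.06], [0.04, 0.06], [0.04, 0.06], [0.03, 0.07], [0.03, 0.07], [0.03, 0.07], [0.03, 0.07], [0.03, 0.07], [0.02, 0.07], [0.02, 0.07], [0.02, 0.07], [0.02, 0.07], [0.01, 0.07], [0.01, 0.07], [0.01, 0.07], [0.01, 0.07], [0.0, 0.07], [-0.0, 0.07]]
[ 0.44806564 -0.01388492 -0.        ]
```

```bash
cat > chk.py <<'E'
from h import *
s=manip.read_state();T=s["tcp_pos"];a=np.arctan2(T[1]+.005,T[0]-.5326);F=np.array(s["force"])
print("ang",np.rad2deg(a).round(1),"r",np.hypot(T[1]+.005,T[0]-.5326).round(4),"resist",-(F[0]*np.sin(a)-F[1]*np.cos(a)).round(1),"inward",-(F[0]*np.cos(a)+F[1]*np.sin(a)).round(1),s["clock"])
E
python3 chk.py
python3 -m handwheel '[-1,0.02,0.03,0,0,-1,0.02,0.03,0,0,-1,0.02,0.03,0,0,-1,0.02,0.03,0,0,-1,0,0,0,0,-1,0,0,0,0]' >/dev/null; python3 chk.py
python3 -m handwheel '[-1,0.02,0.03,0,0,-1,0.02,0.03,0,0,-1,0.015,0.035,0,0,-1,0.015,0.035,0,0,-1,0,0,0,0,-1,0,0,0,0]'>/dev/null; python3 chk.py
```

```text
ang -136.6 r 0.0848 resist -0.7 inward 5.6 16.65
ang -140.0 r 0.0849 resist 1.3 inward 5.1 17.15
ang -144.1 r 0.0849 resist 1.2 inward 6.0 17.65
```

```bash
python3 -m handwheel '[-1,0.015,0.035,0,0,-1,0.015,0.035,0,0,-1,0,0,0,0,-1,0,0,0,0]' >/dev/null; python3 chk.py
python3 -m handwheel '[-1,0.015,0.035,0,0,-1,0.015,0.035,0,0,-1,0,0,0,0,-1,0,0,0,0]'>/dev/null; python3 chk.py
```

```text
ang -146.2 r 0.0849 resist 0.9 inward 5.3 17.9833
ang -148.3 r 0.0849 resist 1.1 inward 4.3 18.3167
```

```bash
python3 -m handwheel '[-1,0.015,0.035,0,0,-1,0.015,0.035,0,0,-1,0,0,0,0,-1,0,0,0,0]' >/dev/null; python3 chk.py
```

```text
ang -150.3 r 0.0849 resist 0.2 inward 4.4 18.65
```

```bash
python3 -m handwheel '[-1,0.015,0.035,0,0,-1,0.015,0.035,0,0,-1,0,0,0,0,-1,0,0,0,0]' >/dev/null; python3 chk.py
```

```text
ang -152.3 r 0.0849 resist 2.1 inward 4.3 18.9833
```

```bash
python3 -m handwheel '[-1,0.01,0.035,0,0,-1,0.01,0.035,0,0,-1,0,0,0,0,-1,0,0,0,0]' >/dev/null; python3 chk.py
```

```text
ang -152.8 r 0.0849 resist 7.8 inward 3.0 19.3167
```

```bash
python3 -m handwheel '[-1,0.01,0.035,0,0,-1,0.01,0.035,0,0,-1,0,0,0,0,-1,0,0,0,0]' >/dev/null; python3 chk.py
```

```text
ang -153.0 r 0.0849 resist 14.8 inward 1.5 19.65
```

The arm is bearing on the stop at about 12–15 N. I'll hold briefly, then open and rise.

```bash
python3 -m handwheel '[-1,0,0,0,0,-1,0,0,0,0,-1,0,0,0,0,-1,0,0,0,0,-1,0,0,0,0]' >/dev/null; python3 chk.py
python3 -m handwheel '[0,0,0,0,0,0,0,0,0,0,0,0,0,0,0,0,0,0,0,0,0,0,0,0,0,0,0,0,0,0,0,0,0,0,0]'; python3 chk.py
python3 -m handwheel '[0,0,0,-0.3,0,0,0,0,-0.6,0,0,0,0,-0.7,0,0,0,0,-0.7,0,0,0,0,-0.7,0,0,0,0,0,0]'
python3 go.py 0.585 0.050 0.20
python3 - <<'E'
from fit import *
v,res=fit(); print(v); [print(*r) for r in res]
print(brd(v,model(v)["pawl_ball"]))
save("side","side4")
im=cv2.imread("pics/side4.png")[160:310,200:400]; cv2.imwrite("pics/c4.png",cv2.resize(im,None,fx=4,fy=4,interpolation=2))
E
```

```text
ang -153.0 r 0.0849 resist 14.3 inward 2.6 20.0667
clock: 20.65
tcp_pos: [0.452, -0.0384, 0.0869]
eef_rot: [[-0.992, -0.123, -0.001], [-0.123, 0.992, 0.0], [0.001, 0.0, -1.0]]
force: [-0.1, 0.5, 0.1]
opening: 0.0427
finger_force: 0.0
ang -157.5 r 0.0873 resist -0.5 inward 0.1 20.65
clock: 21.15
tcp_pos: [0.4555, -0.0392, 0.2124]
eef_rot: [[-0.992, -0.123, 0.009], [-0.123, 0.992, -0.002], [-0.008, -0.003, -1.0]]
force: [0.6, -0.5, 0.7]
opening: 0.0427
finger_force: 0.0
units tool xyz [-3.486  1.816  0.333] yaw tool x -172.93 q [-12.9   8.  -16.3  65.2  -0.  -19.9]
[ 0.5326 -0.0064  0.1853  2.0896  0.6443]
top axis [ 1.3 -2. ]
top winder [1.7 1.7]
top stop [-2.9  1.3]
top pawl_hinge [0.3 3. ]
top pawl_ball [-0.9 -1.2]
top crank_bump [ 0.4 -0.2]
side axis [-1.   0.3]
side winder [-1.2 -1.9]
side stop [-0.5 -0.4]
side pawl_hinge [-1.4 -0.3]
side pawl_ball [0.7 2.4]
side knob_mid [ 0.7 -0.5]
side crank_bump [1.  0.7]
[0.5793 0.0563 0.1433]
```

View pics/c4.png

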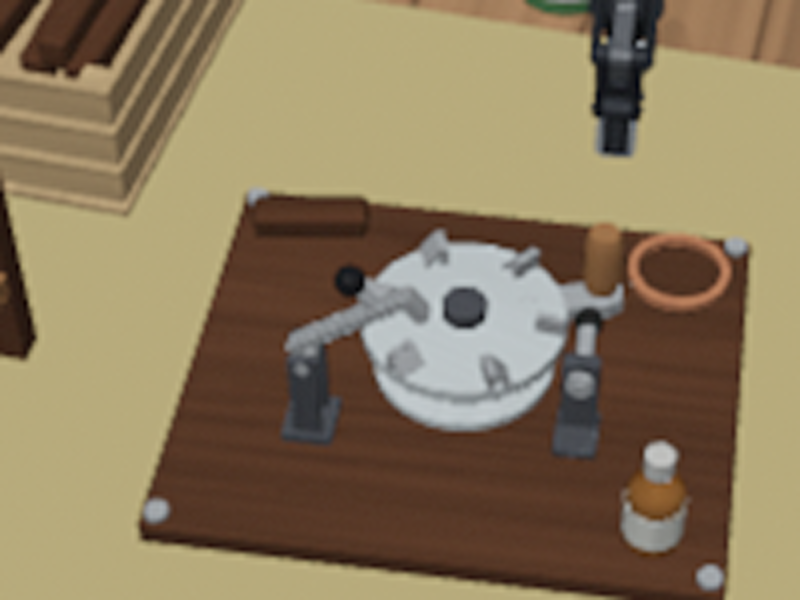

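The crank arm rests on the black rubber tip, at about (588,318) in the crop, and the pawl is still up with its ball at about (349,280). Now back to the ball.

```bash
python3 -m handwheel '[-0.2,-0.58,0.31,0.02,0,-0.2,-0.58,0.31,0.02,0,-0.2,-0.58,0.31,0.02,0,-0.2,-0.58,0.31,0.02,0,-0.2,-0.58,0.31,0.02,0,-0.2,-0.58,0.31,0.02,0,-0.2,0,0,0,0,-0.2,0,0,0,0]'
python3 go.py 0.586 0.052 0.128; python3 chk.py
python3 - <<'E'
from h import *
viewer.capture("side"); T=np.array(manip.read_state()["tcp_pos"])
print([(np.round(x["point"],1),round(x["conf"],2)) for x in viewer.tip_of("pawl_ball","side")],proj("side",[T[0],T[1],.1435]))
E
```

```text
clock: 22.67
tcp_pos: [0.5818, 0.053, 0.2016]
eef_rot: [[-0.992, -0.124, -0.001], [-0.124, 0.992, -0.0], [0.001, -0.0, -1.0]]
force: [-0.3, -0.1, 0.6]
opening: 0.0345
finger_force: 0.0
units tool xyz [-0.101 -0.036  1.841] yaw tool x -172.86 q [-1.  23.2  2.7 69.5 -0.  -8.1]
ang 49.6 r 0.076 resist 0.1 inward 0.3 22.6667
[(array([289.2, 229.2]), 0.76), (array([346.1, 263.6]), 0.72)] [287.90034444 229.60534507]
```

```bash
python3 -m handwheel '[-0.2,-0.04,-0.02,0.4,0,-0.2,-0.04,-0.02,0.4,0,-0.2,0,0,0.4,0,-0.2,0,0,0.4,0,-0.2,0,0,0.2,0,-0.2,0,0,0,0,-0.2,0,0,0,0]'
python3 -m handwheel '[-1,0,0,0,0,-1,0,0,0,0,-1,0,0,0,0,-1,0,0,0,0,-1,0,0,0,0,-1,0,0,0,0,-1,0,0,0,0]' 25
```

```text
clock: 23.35
tcp_pos: [0.5839, 0.0507, 0.1305]
eef_rot: [[-0.993, -0.122, -0.001], [-0.122, 0.993, -0.0], [0.001, -0.0, -1.0]]
force: [-0.0, -0.1, 0.1]
opening: 0.0344
finger_force: 0.0
clock: 23.93
tcp_pos: [0.5847, 0.0537, 0.1317]
eef_rot: [[-0.992, -0.124, 0.001], [-0.124, 0.992, 0.005], [-0.002, 0.005, -1.0]]
force: [-3.4, 6.9, 1.4]
opening: 0.0158
finger_force: 24.3
```

```bash
python3 -m handwheel '[-1,0.16,0,0.07,0,-1,0.11,0,0.067,0,-1,0.11,0,0.067,0,-1,0.1,0,0.08,0,-1,0.1,0,0.08,0,-1,0.087,0,0.095,0,-1,0.087,0,0.095,0,-1,0.07,0,0.11,0,-1,0,0,0,0,-1,0,0,0,0,-1,0,0,0,0]'
python3 -m handwheel '[-1,0.07,0,0.11,0,-1,0,0,0,0,-1,0,0,0,0,-1,0,0,0,0]'
python3 -m handwheel '[-1,0.02,0,0.06,0,-1,0,0,0,0,-1,0,0,0,0]'
```

```text
clock: 24.85
tcp_pos: [0.5521, 0.0502, 0.1046]
eef_rot: [[-0.992, -0.125, 0.001], [-0.125, 0.992, 0.007], [-0.002, 0.006, -1.0]]
force: [-0.5, 8.8, -1.2]
opening: 0.0158
finger_force: 25.0
clock: 25.18
tcp_pos: [0.5499, 0.05, 0.1008]
eef_rot: [[-0.992, -0.125, 0.002], [-0.125, 0.992, 0.007], [-0.003, 0.006, -1.0]]
force: [-0.7, 8.9, 1.3]
opening: 0.0156
finger_force: 25.4
clock: 25.43
tcp_pos: [0.5499, 0.05, 0.1005]
eef_rot: [[-0.992, -0.125, 0.005], [-0.125, 0.992, 0.007], [-0.006, 0.006, -1.0]]
force: [-4.5, 9.3, 13.3]
opening: 0.0157
finger_force: 26.2
```

The pawl has hit its hard stop after the same travel as the lift, so it is down. I'll release, retreat and check.

```bash
python3 -m handwheel '[-1,0,0,-0.05,0,-0.2,0,0,0,0,-0.2,0,0,0,0,-0.2,0,0,0,0,-0.2,0,0,0,0,-0.2,0,0,0,0,-0.2,0,0,-0.4,0,-0.2,0,0,-0.8,0,-0.2,0,0,-0.8,0,-0.2,0,0,-0.8,0,-0.2,0.8,0,-0.2,0,-0.2,0.8,0,0,0,-0.2,0.8,0,0,0,-0.2,0,0,0,0]'
python3 - <<'E'
from fit import *
v,res=fit(); print(v); [print(*r) for r in res]
save("side","side5")
im=cv2.imread("pics/side5.png")[160:310,200:400]; cv2.imwrite("pics/c5.png",cv2.resize(im,None,fx=4,fy=4,interpolation=2))
E
```

```text
clock: 26.6
tcp_pos: [0.446, 0.0347, 0.2178]
eef_rot: [[-0.992, -0.122, -0.007], [-0.122, 0.992, -0.0], [0.007, 0.001, -1.0]]
force: [-0.4, -0.2, -0.8]
opening: 0.034
finger_force: 0.0
[ 0.5308 -0.0019  0.2077  1.992  -3.1088]
side axis [-1.6 -1.4]
side winder [-2.3  2. ]
side stop [ 0.3 -0. ]
side pawl_hinge [0.5 4.4]
side pawl_ball [   8.9 -147.5]
side knob_mid [-0.6 -0.6]
side crank_bump [0.5 0.9]
```

View pics/c5.png

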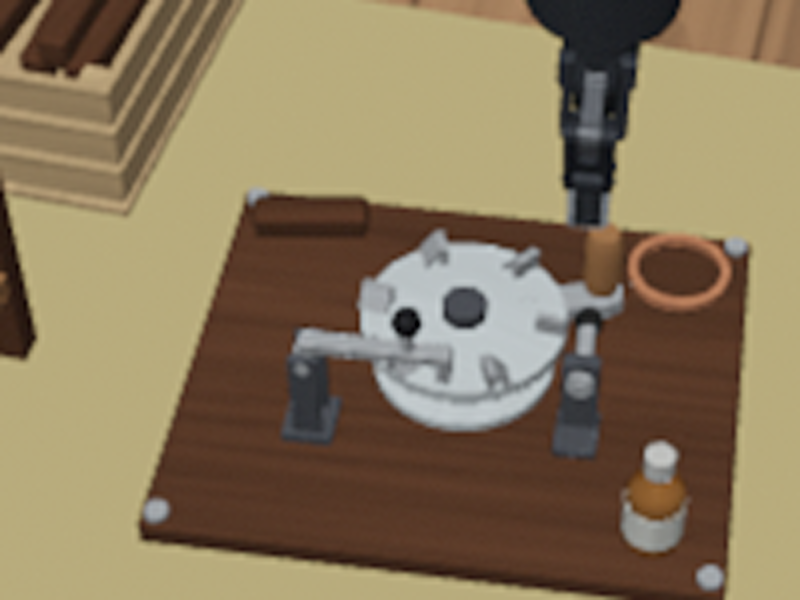

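The pawl's ball is back at its starting place, (407,322) in the crop. The crank arm still touches the rubber tip, and the board's goods haven't moved. Handing in.

```bash
python3 -c "
from bench import manip
print(manip.finish_job())"
```

```text
the job is handed in; nothing more can be done
None
```

The job is handed in at about 27 s of the 72 s limit. The pawl was lifted to about 0.65 rad, the crank arm was pressed on the stop at an estimated 12–15 N, then released and left resting there. The pawl is fully down again, the hand is clear and the goods look undisturbed. No verdict came back, and the small resting force on the stop could only be checked by eye.

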